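# Put the spare lens cell away on the pile in the parts drawer

## Robot

A 7-joint arm with a two-finger parallel gripper is mounted at the origin on the work surface. World frame = base frame: x ahead of the robot, y to its left, z up, the work surface at z = 0. Lengths are in m, angles in rad, forces in N, time in s.
With the tool pointing down it reaches from about 0.4 to 0.85 m from the base axis. Payload 4.5 kg.
Tool frame: the origin (TCP) lies midway between the tips of the shut fingers; the grasp point (between the pads) lies 19 mm behind it; z points along the fingers, y is the line along which they close (so a half turn about z gives the same grasp; the last joint's range is limited). The gripper opens to 88 mm and grips with 3 to 60 N. Pads are 18 mm wide; open, the fingers measure 123 mm over their backs; the gripper's body (75 mm by 187 mm) begins 45 mm behind the grasp point.
Start: joints at [-1.074, 0.689, -0.195, 1.565, 0.157, 0.902, -0.215], TCP at [0.279, 0.559, 0.239] pointing down, gripper open.
Joint ranges: [-3.01, 3.01], [-0.46, 2.08], [-1.47, 1.51], [0.13, 2.56], [-1, 4.14], [0.04, 2.09], [-2.66, 2.66]. Speed limits (rad/s): [2.57, 2.57, 3.14, 3.14, 3.14, 3.14, 3.14].

## Interface

Orientations are given as a unit quaternion [x, y, z, w].
In Python, from plant import r gives the robot as it stands.
- The arm moves only by the tool carry_out, never from a script. Its argument "plan" is a list of rows, each an object with "rot": the turn, a rotation vector about the tool's x, y, z in rad, a list of three; "xyz": the shift along the tool's x, y, z in m, a list of three; "grip": the closure in counts, from 0 (fully open) to 255 (shut). In form: [{"rot": [wx, wy, wz], "xyz": [dx, dy, dz], "grip": grip}, ...]. A call has 1 to 8 rows; each row is the pose to reach, as a shift and turn from the pose commanded when the call began, along the tool's axes at that moment; what a row does not reach only later rows make up. A row lasts 1/12 s, in which the tool goes at most 41.7 mm and 7.16 degrees, less where a joint would pass 70% of its speed; a pose out of reach is approached as far as the arm can. A call with a gripper value outside its range is refused whole. The fingers move at their own pace and stop on an object; "squeeze" is the grip in N (left out, the last holds). Time passes only in rows, so rows that repeat a pose let the fingers close. It gives the time, the measured TCP pose, the force, the opening and the grip force at its end, in the units of the state.
- r.get_state(): the state, without advancing time (a new reading comes with each control period).
- r.snapshot(name): name is "side" or "top"; returns the picture (384x512x3 uint8, red, green, blue); there is no depth.
- r.camera_params(name): a dict with "fx", "fy", "cx", "cy" (pixels), "distortion" ([k1, k2, p1, p2, k3] as OpenCV has them; the pictures are not rectified), "position" and "attitude" of the camera in the world. Camera axes: x right, y down, z forward; pixel columns grow to the right and rows downward; lengths in m; the calibration is good to about 2 mm. A picture is of the moment at which its call begins. camera_params takes no time and is no camera call.
- r.finish_job(): hands the job in; it is judged then, once.
The state is a dict: "clock": time; "q": joint angles; "qd": joint speeds; "joint_torque": joint torques, N m; "tool_pos": TCP position; "eef_rot": TCP orientation; "contact_force": force on the tool from outside, world axes, zero at the start; "moment": the same for the moment, N m; "opening": opening from 0.0 (shut) to 1.0 (fully open); "finger_force": force on a finger pad.
Only numpy, scipy, OpenCV 4.12 (cv2) and the standard library are available. Lean on these libraries where they do the work, as an engineer would, in place of code of your own. Each camera call takes 0.05 s, during which the arm holds its last target. There are 200 camera calls.

## Task

Pull the drawer of the grey parts cabinet out until it reaches its stop, then take the lens cell from the rim of the turntable and set it flat and squarely on top of the pile of like cells in the drawer. You do not know how tall the pile is, so feel for its top and let go only once the cell rests there: do not drop it or press it hard. Then push the drawer fully shut with the cell still on the pile, leaving the other things on the turntable where they are.

Things in the scene. Friction and masses are not known exactly. Their poses are not given: they have to be found in the camera images.
- cabinet: (all sizes here in mm) grey steel parts cabinet, fixed to the table, with one drawer. Carcass 240 wide (y), 235 deep (x), 122 high. This frame's origin lies on the table on the cabinet's centre line, 145 in front of the carcass's front face; x points into the cabinet, y along its width, z up. The drawer comes out along -x.
- drawer (a joint): how far the drawer is out, m: 0 fully shut, 0.150 at its stop; it may start a few mm ajar. It slides with about 2 N of friction and stays where it is left. Drawer front panel 220 wide, 12 thick, its top edge 115 above the table. Drawer inside: 200 wide, floor 38 above the table, side walls up to 70 above the table.
- drawer_handle (a point): middle of the drawer's bow handle: a round steel bar 10 in diameter, 110 long along y, 106 above the table, its centre line 48 in front of the front panel's outer face (43 clear between bar and panel, so that a shut gripper can reach down from above behind the bar and hook it; posts at both ends). Moves with the drawer; axes as the cabinet's (x into the cabinet, z up).
- pile_foot (a point): point on the drawer floor on the upright axis of the pile of lens cells; moves with the drawer; axes as the cabinet's. It lies 72 behind the front panel's outer face, on the drawer's centre line, 38 above the table. The pile is a straight column of like cells, 50 in diameter, the lowest sunk in a well in the floor, so that its flat top stands anywhere from 18 to 45 above this point (not told). The pile does not move in the drawer.
- lens_cell: the lens cell to put away: a flat glass lens in a dark steel ring, a solid disc 50 in diameter and 15 thick, about 80 g, lying loose on the turntable near its rim. Origin at the centre of its underside, z up.
- turntable: low cast-aluminium turntable, locked, 300 in diameter, its top 15 above the table. Origin at its centre on the table, z up. A fixed black fan motor stands at its centre (diameter 70, top 57 above the table, plus a thin shaft to 69). Five loose things stand on it in five even places, 105 from the centre; the lens cell is one of them.
- bracket: chrome lamp-socket bracket on the turntable, footprint 50 by 32, 38 high; leave alone. Origin at the centre of its underside.
- remote: cream remote control housing on the turntable, 80 by 40 by 20 high; leave alone. Origin at the centre of its underside.
- loupe: glass stand loupe with a steel rim on the turntable, 38 in diameter, 30 high (smaller across and taller than the lens cell); leave alone. Origin at the centre of its underside.
- elev_knob: brown bakelite elevation knob on the turntable, 40 in diameter, 28 high; leave alone. Origin at the centre of its underside.
There are look-alikes about, which are no part of the job. Of the things like the lens_cell, leave any that is orange; of the rest the larger one is meant.

How it is judged:
By the outcome, as a careful person would: the job done as asked, in the order asked, and still so for the second after the job is handed in, with the robot touching nothing.
It also fails if it takes over 72 s, if anything falls off the work surface, if the arm or the gripper's body presses on something with over 40 N, if the wrist force passes 120 N, or if a joint passes its speed limit or range.

## Working session

There is one attempt and no reset: what is moved stays moved. The work goes in short steps, Python scripts to look and compute and a tool call to move; the robot and the scene stay as the last step left them, time stands still between calls to the robot, and variables do not carry over. Pictures are saved under pics/ and viewed, at most 10 in all, crops included, and the job is handed in when it is done.

Besides the shell and the picture viewer there is one more tool, called after "Call:" as name(argument=value, ...), one argument or row to a line, values as JSON. carry_out: Moves the arm, as the interface text tells. Its arguments: {"type":"object","properties":{"plan":{"type":"array"},"squeeze":{"type":"number"}},"required":["plan"]}

```bash
ls; mkdir -p pics; python3 - <<'E'
from plant import r
import cv2
for n in("side","top"):
    cv2.imwrite(f"pics/{n}0.png",r.snapshot(n)[:,:,::-1]); print(n,r.camera_params(n))
print(r.get_state())
E
```

```text
pics
side {'fx': 415.7483216650929, 'fy': 415.7483216650929, 'cx': 258.9468074659162, 'cy': 189.50421028297927, 'distortion': array([0.05203424, 0.        , 0.        , 0.        , 0.        ]), 'position': array([0.51436937, 0.8780495 , 0.8782293 ]), 'attitude': array([-0.05391417,  0.92397449, -0.37809243,  0.02026154])}
top {'fx': 465.62686076997034, 'fy': 465.62686076997034, 'cx': 250.33383265638201, 'cy': 188.10713880306423, 'distortion': array([-0.05815758,  0.        ,  0.        ,  0.        ,  0.        ]), 'position': array([0.35162905, 0.11075157, 1.48656351]), 'attitude': array([ 0.70474736, -0.70445522,  0.06450206, -0.05397666])}
{'clock': 0.1, 'q': array([-1.07419589,  0.68992148, -0.19453662,  1.56622176,  0.15729995,
        0.90251546, -0.21512605]), 'qd': array([-0.00159523, -0.00082045, -0.00075085, -0.00010439,  0.00098153,
       -0.00066958, -0.00098164]), 'joint_torque': array([-3.48298483e-03, -5.28497386e+01, -1.27144977e+00, -1.53839368e+01,
       -5.25202369e-02,  1.96349443e-03,  2.96630799e-05]), 'tool_pos': array([0.27881297, 0.55873005, 0.23798219]), 'eef_rot': array([ 2.29310998e-01,  9.73352847e-01, -8.25644306e-04, -1.37482743e-04]), 'contact_force': array([-0.23284868,  0.44828131,  0.32077708]), 'moment': array([-0.02465298,  0.0120416 , -0.00690561]), 'finger_force': 0.0, 'opening': 1.0013729288866997}
```

View pics/top0.png

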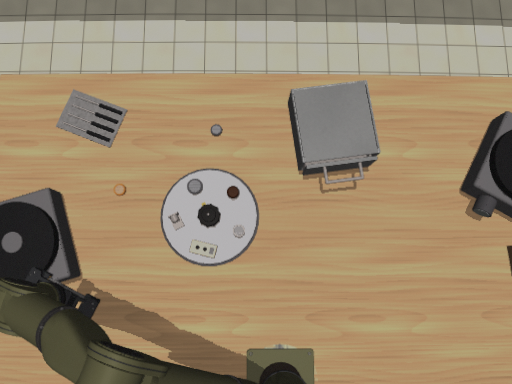

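View pics/side0.png

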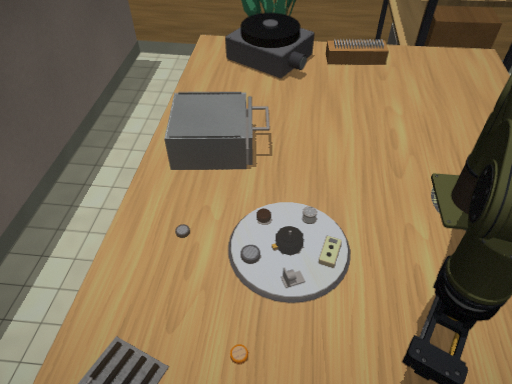

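The top view shows the turntable at about (210,217), with the lens cell on it at (195,186), the loupe at (239,231), knob at (233,192), remote at (204,248) and bracket at (176,220). The cabinet is at (335,125) and its handle bar at about (345,179). The small grey disc at (216,130) and the orange one at (120,190) are the look-alikes. In the side view the lens cell is at (250,254), and the cabinet at (210,130) has its handle at (265,120).

```bash
cat > h.py <<'E'
import numpy as np,cv2
from plant import r
from scipy.spatial.transform import Rotation as R
def cam(n):
    p=r.camera_params(n);K=np.array([[p['fx'],0,p['cx']],[0,p['fy'],p['cy']],[0,0,1]])
    return K,np.array(p['distortion']),np.array(p['position']),R.from_quat(p['attitude']).as_matrix()
def onz(n,uv,z):
    K,d,c,A=cam(n)
    q=cv2.undistortPoints(np.array(uv,float).reshape(-1,1,2),K,d)[:,0]
    v=np.c_[q,np.ones(len(q))]@A.T
    return c+v*((z-c[2])/v[:,2])[:,None]
def proj(n,P):
    K,d,c,A=cam(n)
    return cv2.projectPoints((np.array(P,float).reshape(-1,3)-c)@A,np.zeros(3),np.zeros(3),K,d)[0][:,0]
E
python3 - <<'E'
from h import *
t=cv2.imread('pics/top0.png');s=cv2.imread('pics/side0.png')
a=cv2.resize(t[70:200,280:390],None,fx=4.5,fy=4.5,interpolation=cv2.INTER_CUBIC)
b=cv2.resize(s[80:180,160:280],None,fx=5,fy=5,interpolation=cv2.INTER_CUBIC)
cv2.imwrite('pics/ca.png',a);cv2.imwrite('pics/cb.png',b)
# turntable (bright, low-saturation) + dark/grey blobs within
for n,im,box in(('top',t,(155,160,265,270)),('side',s,(222,195,358,305))):
    x0,y0,x1,y1=box;c=im[y0:y1,x0:x1];hsv=cv2.cvtColor(c,cv2.COLOR_BGR2HSV)
    m=((hsv[...,1]<40)&(hsv[...,2]>150)).astype(np.uint8)
    C=max(cv2.findContours(m,cv2.RETR_EXTERNAL,cv2.CHAIN_APPROX_NONE)[0],key=cv2.contourArea)
    P=onz(n,C[:,0]+[x0,y0],.015)[:,:2].astype(np.float32)
    print(n,'tt',cv2.fitEllipse(P))
    disc=cv2.drawContours(np.zeros_like(m),[C],-1,1,-1)
    k=((hsv[...,2]<170)&(disc>0)).astype(np.uint8)
    N,l,st,ce=cv2.connectedComponentsWithStats(k)
    for i in range(1,N):
        if st[i,4]>40: print(st[i],ce[i]+[x0,y0],onz(n,[ce[i]+[x0,y0]],.030)[0].round(4))
E
```

```text
top tt ((0.5121603012084961, 0.21976740658283234), (0.2928638160228729, 0.2946508824825287), 168.01512145996094)
[ 32  18  16  18 234] [194.5982906  186.22649573] [0.6041 0.2657 0.03  ]
[ 71  25  14  16 171] [232.78947368 192.1754386 ] [0.5852 0.1445 0.03  ]
[ 42  43  24  26 475] [208.79157895 215.25473684] [0.5116 0.2194 0.03  ]
[ 13  51  17  20 173] [176.25433526 220.83236994] [0.4939 0.3212 0.03  ]
[ 78  65  12  14 125] [238.56  231.368] [0.4612 0.1258 0.03  ]
side tt ((0.512682318687439, 0.22607173025608063), (0.2844671308994293, 0.2985084056854248), 64.66006469726562)
[ 34  13  17  17 239] [263.69874477 216.23849372] [0.5831 0.1484 0.03  ]
[ 49  31  34  30 750] [288.69866667 240.46533333] [0.5111 0.2219 0.03  ]
[106  43  10   6  45] [332.66666667 240.37777778] [0.3998 0.2082 0.03  ]
[ 96  47  24  27 142] [329.87323944 259.65492958] [0.4072 0.2685 0.03  ]
[ 18  49  22  20 350] [250.20571429 253.76857143] [0.6032 0.2743 0.03  ]
[ 58  72  26  22 353] [291.48441926 277.88951841] [0.4974 0.3314 0.03  ]
```

View pics/ca.png

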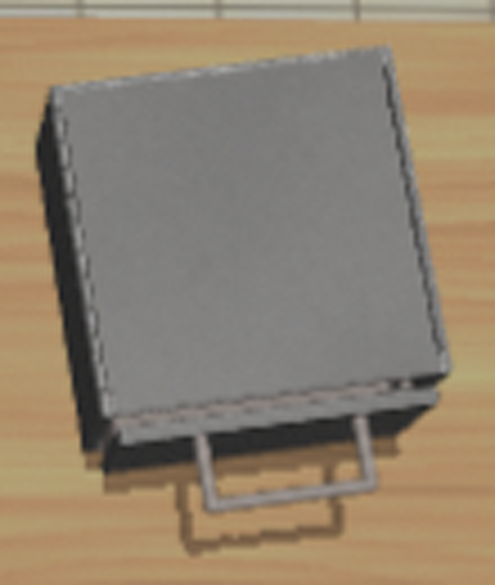

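View pics/cb.png

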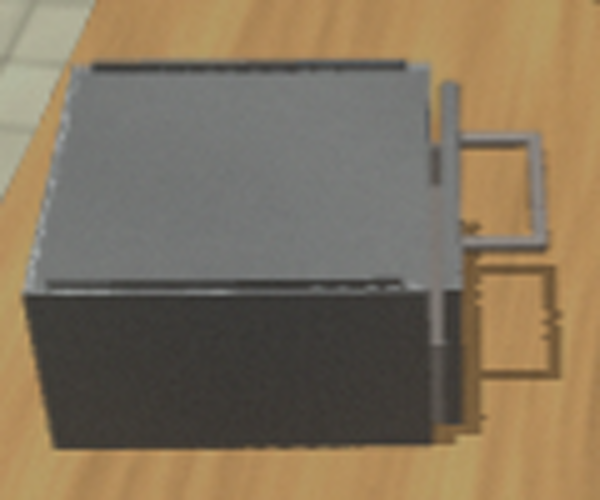

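The crops show the handle bar's ends at crop (210,505) and (372,484) in the top view, and at (537,137) and (543,245) in the side view. The carcass top corners in the top crop are (52,88), (388,48), (448,372) and (104,415).

```bash
python3 - <<'E'
from h import *
T=lambda L:(np.array(L)+.5)/4.5-.5+[280,70]
S=lambda L:(np.array(L)+.5)/5-.5+[160,80]
ht=onz('top',T([(210,505),(372,484)]),.106);hs=onz('side',S([(543,245),(537,137)]),.106)
print(ht,hs)
c=onz('top',T([(52,88),(388,48),(448,372),(104,415)]),.122)
d=onz('side',S([(75,68),(428,68),(460,290),(25,292)]),.122)
for q in(c,d):
    print(q.round(4)); print([np.linalg.norm(q[i]-q[(i+1)%4]).round(4) for i in range(4)], [np.degrees(np.arctan2(*(q[(i+1)%4]-q[i])[[1,0]])).round(2) for i in range(4)])
for h in(ht,hs): v=h[0]-h[1]; print(np.linalg.norm(v),np.degrees(np.arctan2(v[1],v[0])),h.mean(0))
# lens top via triangulated refinement
for n,uv in(('top',(194.6,186.2)),('side',(250.2,253.2))):
  print(n,onz(n,[uv],.03),onz(n,[uv],.026))
s=r.get_state();print(R.from_quat(s['eef_rot']).as_matrix().round(3))
E
```

```text
[[ 0.60508617 -0.13986374  0.106     ]
 [ 0.61975759 -0.25046155  0.106     ]] [[ 0.60095065 -0.13707075  0.106     ]
 [ 0.61614793 -0.24990115  0.106     ]]
[[ 0.8938 -0.0365  0.122 ]
 [ 0.9255 -0.2714  0.122 ]
 [ 0.6939 -0.3015  0.122 ]
 [ 0.6632 -0.0675  0.122 ]]
[np.float64(0.237), np.float64(0.2336), np.float64(0.236), np.float64(0.2327)] [np.float64(-82.32), np.float64(-172.59), np.float64(97.46), np.float64(7.65)]
[[ 0.9226 -0.2672  0.122 ]
 [ 0.6932 -0.2962  0.122 ]
 [ 0.6428 -0.0678  0.122 ]
 [ 0.8919 -0.0354  0.122 ]]
[np.float64(0.2312), np.float64(0.2339), np.float64(0.2512), np.float64(0.2339)] [np.float64(-172.81), np.float64(102.46), np.float64(7.41), np.float64(-82.46)]
0.11156669695998826 97.55648700429997 [ 0.61242188 -0.19516264  0.106     ]
0.11384926465271779 97.67107888261341 [ 0.60854929 -0.19348595  0.106     ]
top [[0.60415069 0.26570164 0.03      ]] [[0.60484416 0.26612716 0.026     ]]
side [[0.60345623 0.27260372 0.03      ]] [[0.60387634 0.26974861 0.026     ]]
[[-0.895  0.446 -0.001]
 [ 0.446  0.895 -0.002]
 [-0.    -0.002 -1.   ]]
```

Call:
carry_out(
  plan=[
    {"rot": [0,0,-0.593],"xyz": [-0.218,-0.17,0],"grip": 255},
    {"rot": [0,0,-0.593],"xyz": [-0.218,-0.17,0],"grip": 255},
    {"rot": [0,0,-0.593],"xyz": [-0.218,-0.17,0],"grip": 255},
    {"rot": [0,0,-0.593],"xyz": [-0.218,-0.17,0],"grip": 255},
    {"rot": [0,0,-0.593],"xyz": [-0.218,-0.17,0],"grip": 255},
    {"rot": [0,0,-0.593],"xyz": [-0.218,-0.17,0],"grip": 255},
    {"rot": [0,0,-0.593],"xyz": [-0.218,-0.17,0],"grip": 255},
    {"rot": [0,0,-0.593],"xyz": [-0.218,-0.17,0],"grip": 255},
  ],
)

```text
clock: 0.77
tool_pos: [0.4013, 0.302, 0.2379]
eef_rot: [-0.06, 0.998, -0.003, -0.0]
contact_force: [1.5, -0.0, -0.7]
opening: 0.424
finger_force: 0.0
```

Call:
carry_out(
  plan=[
    {"rot": [0,0,0],"xyz": [-0.01,-0.04,0],"grip": 255},
    {"rot": [0,0,0],"xyz": [-0.023,-0.08,0],"grip": 255},
    {"rot": [0,0,0],"xyz": [-0.036,-0.12,0],"grip": 255},
    {"rot": [0,0,0],"xyz": [-0.05,-0.16,0],"grip": 255},
    {"rot": [0,0,0],"xyz": [-0.063,-0.2,0],"grip": 255},
    {"rot": [0,0,0],"xyz": [-0.076,-0.24,0],"grip": 255},
    {"rot": [0,0,0],"xyz": [-0.09,-0.28,0],"grip": 255},
    {"rot": [0,0,0],"xyz": [-0.1,-0.32,0],"grip": 255},
  ],
)

```text
clock: 1.43
tool_pos: [0.5389, 0.0067, 0.2386]
eef_rot: [-0.065, 0.998, 0.0, 0.0]
contact_force: [0.6, 0.0, -0.4]
opening: 0.006
finger_force: 0.0
```

Call:
carry_out(
  plan=[
    {"rot": [0,0,0],"xyz": [-0.01,-0.03,0],"grip": 255},
    {"rot": [0,0,0],"xyz": [-0.022,-0.06,0],"grip": 255},
    {"rot": [0,0,0],"xyz": [-0.034,-0.09,0],"grip": 255},
    {"rot": [0,0,0],"xyz": [-0.046,-0.12,0],"grip": 255},
    {"rot": [0,0,0],"xyz": [-0.058,-0.15,0],"grip": 255},
    {"rot": [0,0,0],"xyz": [-0.067,-0.18,0],"grip": 255},
    {"rot": [0,0,0],"xyz": [-0.067,-0.195,0],"grip": 255},
    {"rot": [0,0,0],"xyz": [-0.067,-0.195,0],"grip": 255},
  ],
)

```text
clock: 2.1
tool_pos: [0.6294, -0.1815, 0.2376]
eef_rot: [-0.062, 0.998, -0.001, -0.001]
contact_force: [-0.2, 0.3, 0.2]
opening: 0.004
finger_force: 0.0
```

```bash
cat > d.py <<'E'
import sys
from h import *
s=r.get_state();M=R.from_quat(s['eef_rot']).as_matrix();p=s['tool_pos']
print('t',round(s['clock'],2),'p',p.round(4),'yaw of y',np.degrees(np.arctan2(M[1,1],M[0,1])).round(2),'z',M[:,2].round(4),'f',s['contact_force'].round(2),'open',round(s['opening'],3))
if len(sys.argv)>1: print('delta tool',(M.T@(np.array(sys.argv[1:4],float)-p)).round(4))
E
python3 d.py .637 -.190 .085
```

```text
t 2.1 p [ 0.6294 -0.1815  0.2376] yaw of y 97.1 z [-0.0011 -0.0025 -1.    ] f [-0.24  0.27  0.21] open 0.004
delta tool [-0.0067 -0.009   0.1526]
```

Call:
carry_out(
  plan=[
    {"rot": [0,0,-0.007],"xyz": [-0.007,-0.009,0.03],"grip": 255},
    {"rot": [0,0,-0.007],"xyz": [-0.007,-0.009,0.06],"grip": 255},
    {"rot": [0,0,-0.007],"xyz": [-0.007,-0.009,0.09],"grip": 255},
    {"rot": [0,0,-0.007],"xyz": [-0.007,-0.009,0.11],"grip": 255},
    {"rot": [0,0,-0.007],"xyz": [-0.007,-0.009,0.125],"grip": 255},
    {"rot": [0,0,-0.007],"xyz": [-0.007,-0.009,0.137],"grip": 255},
    {"rot": [0,0,-0.007],"xyz": [-0.007,-0.009,0.147],"grip": 255},
    {"rot": [0,0,-0.007],"xyz": [-0.007,-0.009,0.152],"grip": 255},
  ],
)

```text
clock: 2.77
tool_pos: [0.6372, -0.1832, 0.0857]
eef_rot: [-0.069, 0.998, 0.001, -0.001]
contact_force: [-0.7, 0.6, -0.4]
opening: 0.006
finger_force: 0.0
```

```bash
python3 d.py; python3 - <<'E'
from h import *
a=r.snapshot('side')[70:190,150:290,::-1];b=r.snapshot('top')[100:220,280:400,::-1]
f=lambda i:cv2.resize(i,(400,400*i.shape[0]//i.shape[1]),interpolation=2)
a,b=f(a),f(b);c=np.zeros((400,800,3),np.uint8);c[:a.shape[0],:400]=a;c[:b.shape[0],400:]=b;cv2.imwrite('pics/hook.png',c)
E
```

```text
t 2.77 p [ 0.6372 -0.1832  0.0857] yaw of y 97.95 z [-0.0014  0.0012 -1.    ] f [-0.71  0.56 -0.36] open 0.006
```

View pics/hook.png

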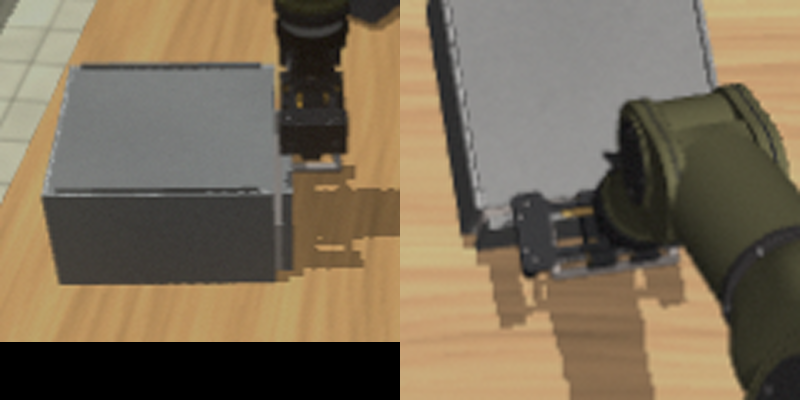

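The pictures show the shut fingers between bar and panel, in the left half at (310,150) and the right half at (600,255). I'll pull now, along tool +x.

Call:
carry_out(
  plan=[
    {"rot": [0,0,0],"xyz": [0.008,0,0],"grip": 255},
    {"rot": [0,0,0],"xyz": [0.016,0,0],"grip": 255},
    {"rot": [0,0,0],"xyz": [0.03,0,0],"grip": 255},
    {"rot": [0,0,0],"xyz": [0.045,0,0],"grip": 255},
    {"rot": [0,0,0],"xyz": [0.06,0,0],"grip": 255},
    {"rot": [0,0,0],"xyz": [0.075,0,0],"grip": 255},
    {"rot": [0,0,0],"xyz": [0.09,0,0],"grip": 255},
    {"rot": [0,0,0],"xyz": [0.1,0,0],"grip": 255},
  ],
)

```text
clock: 3.53
tool_pos: [0.5379, -0.1984, 0.0879]
eef_rot: [-0.068, 0.998, 0.0, 0.001]
contact_force: [1.8, 1.5, -0.9]
opening: 0.01
finger_force: 1.3
```

Call:
carry_out(
  plan=[
    {"rot": [0,0,0],"xyz": [0.01,0,0],"grip": 255},
    {"rot": [0,0,0],"xyz": [0.018,0,0],"grip": 255},
    {"rot": [0,0,0],"xyz": [0.025,0,0],"grip": 255},
    {"rot": [0,0,0],"xyz": [0.031,0,0],"grip": 255},
    {"rot": [0,0,0],"xyz": [0.036,0,0],"grip": 255},
    {"rot": [0,0,0],"xyz": [0.04,0,0],"grip": 255},
    {"rot": [0,0,0],"xyz": [0.043,0,0],"grip": 255},
    {"rot": [0,0,0],"xyz": [0.046,0,0],"grip": 255},
  ],
)

```text
clock: 4.2
tool_pos: [0.4933, -0.205, 0.0868]
eef_rot: [-0.069, 0.998, -0.0, 0.0]
contact_force: [1.6, 0.1, 2.1]
opening: 0.004
finger_force: 1.1
```

```bash
python3 d.py
```

```text
t 4.2 p [ 0.4933 -0.205   0.0868] yaw of y 97.86 z [ 7.e-04 -2.e-04 -1.e+00] f [1.56 0.12 2.13] open 0.004
```

Now small steps on toward the stop.

Call:
carry_out(
  plan=[
    {"rot": [0,0,0],"xyz": [0.002,0,0],"grip": 255},
    {"rot": [0,0,0],"xyz": [0.004,0,0],"grip": 255},
    {"rot": [0,0,0],"xyz": [0.006,0,0],"grip": 255},
    {"rot": [0,0,0],"xyz": [0.008,0,0],"grip": 255},
    {"rot": [0,0,0],"xyz": [0.01,0,0],"grip": 255},
  ],
)

```text
clock: 4.62
tool_pos: [0.485, -0.2061, 0.0869]
eef_rot: [-0.069, 0.998, -0.0, 0.002]
contact_force: [8.5, -1.2, -2.7]
opening: 0.0
finger_force: 3.8
```

Call:
carry_out(
  plan=[
    {"rot": [0,0,0],"xyz": [0.002,0,0],"grip": 255},
    {"rot": [0,0,0],"xyz": [0.003,0,0],"grip": 255},
    {"rot": [0,0,0],"xyz": [0.004,0,0],"grip": 255},
  ],
)

```text
clock: 4.87
tool_pos: [0.485, -0.206, 0.0871]
eef_rot: [-0.069, 0.998, 0.0, 0.006]
contact_force: [11.8, -0.4, -8.1]
opening: 0.001
finger_force: 6.2
```

The TCP has stopped at x=0.485 while the force rises, which is the stop (bar predicted at x≈0.470). I'll back off, rise, and measure the open drawer.

Call:
carry_out(
  plan=[
    {"rot": [0,0,0],"xyz": [-0.01,0,0],"grip": 255},
    {"rot": [0,0,0],"xyz": [-0.016,0,0],"grip": 255},
    {"rot": [0,0,0],"xyz": [-0.016,0,-0.02],"grip": 255},
    {"rot": [0,0,0],"xyz": [-0.016,0,-0.06],"grip": 255},
    {"rot": [0,0,0],"xyz": [-0.016,0.02,-0.1],"grip": 255},
    {"rot": [0,0,0],"xyz": [-0.016,0.06,-0.13],"grip": 255},
    {"rot": [0,0,0],"xyz": [-0.016,0.1,-0.13],"grip": 120},
    {"rot": [0,0,0],"xyz": [-0.016,0.14,-0.13],"grip": 40},
  ],
)

```text
clock: 5.53
tool_pos: [0.4765, -0.0713, 0.2182]
eef_rot: [-0.067, 0.998, -0.001, 0.001]
contact_force: [1.0, 1.0, -0.2]
opening: 0.133
finger_force: 0.0
```

Call:
carry_out(
  plan=[
    {"rot": [0,0,0],"xyz": [-0.01,0.04,0],"grip": 20},
    {"rot": [0,0,0],"xyz": [-0.02,0.08,0],"grip": 20},
    {"rot": [0,0,0],"xyz": [-0.03,0.12,0],"grip": 20},
    {"rot": [0,0,0],"xyz": [-0.04,0.16,0],"grip": 20},
    {"rot": [0,0,0],"xyz": [-0.05,0.2,0],"grip": 20},
    {"rot": [0,0,0],"xyz": [-0.06,0.24,0],"grip": 20},
    {"rot": [0,0,0],"xyz": [-0.08,0.27,0],"grip": 20},
    {"rot": [0,0,0],"xyz": [-0.1,0.3,0],"grip": 20},
  ],
)

```text
clock: 6.2
tool_pos: [0.5332, 0.2408, 0.216]
eef_rot: [-0.07, 0.998, -0.001, -0.002]
contact_force: [0.4, -0.7, -0.6]
opening: 0.738
finger_force: 0.0
```

```bash
python3 d.py .604 .267 .15; python3 - <<'E'
from h import *
t=r.snapshot('top')[:,:,::-1];s=r.snapshot('side')[:,:,::-1]
cv2.imwrite('pics/top1.png',t);cv2.imwrite('pics/side1.png',s)
a=cv2.resize(t[120:240,290:390],(400,480),interpolation=2)
b=cv2.resize(s[80:180,180:280],(400,400),interpolation=2)
c=np.zeros((480,800,3),np.uint8);c[:,:400]=a;c[:400,400:]=b;cv2.imwrite('pics/open.png',c)
E
```

```text
t 6.2 p [0.5332 0.2408 0.216 ] yaw of y 98.0 z [-0.0031 -0.0023 -1.    ] f [ 0.43 -0.71 -0.6 ] open 0.738
delta tool [-0.074   0.0162  0.0658]
```

View pics/open.png

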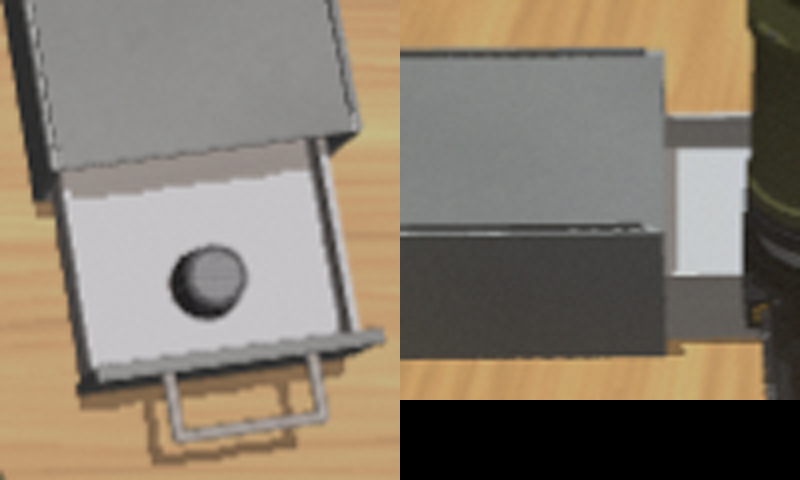

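The drawer is open. Its bar ends are at crop (180,438) and (323,415), and the light pile top is centred near crop (217,276).

```bash
python3 - <<'E'
from h import *
T=lambda L:(np.array(L)+.5)/4-.5+[290,120]
h=onz('top',T([(180,438),(323,415)]),.106);v=h[0]-h[1];print(h,np.linalg.norm(v),np.degrees(np.arctan2(v[1],v[0]))-90)
a=np.radians(7.6);e=np.array([np.cos(a),np.sin(a)]);m=h.mean(0)[:2];print('bar',m,'lat',m@[-e[1],e[0]],'foot',m+.12*e)
for z in(.056,.07,.083):print(z,onz('top',T([(217,276)]),z),np.linalg.norm(np.diff(onz('top',T([(188,290),(246,262)]),z),axis=0)))
t=cv2.imread('pics/top1.png')[120:240,290:390]; g=cv2.cvtColor(t,cv2.COLOR_BGR2GRAY)
k=((g>90)&(g<165)).astype(np.uint8);k[:55]=0;k[:,:40]=0;k[85:]=0;k[:,66:]=0
C=max(cv2.findContours(k,0,1)[0],key=cv2.contourArea);el=cv2.fitEllipse(C);print(el)
for z in(.056,.07,.083):print(onz('top',[np.array(el[0])+[290,120]],z))
E
```

```text
[[ 0.46196199 -0.16093657  0.106     ]
 [ 0.4789706  -0.2692559   0.106     ]] 0.10964656828341916 8.923878906796716
bar [ 0.4704663  -0.21509623] lat -0.275428902842269 foot [ 0.58941216 -0.19922547]
0.056 [[ 0.59275647 -0.20379111  0.056     ]] 0.05162482847903157
0.07 [[ 0.59039672 -0.20071289  0.07      ]] 0.051119609666325644
0.083 [[ 0.58820551 -0.19785454  0.083     ]] 0.05065047791167008
((52.87199401855469, 70.18263244628906), (14.92402458190918, 20.176881790161133), 30.653825759887695)
[[ 0.58780606 -0.20045563  0.056     ]]
[[ 0.58549475 -0.19741005  0.07      ]]
[[ 0.58334853 -0.194582    0.083     ]]
```

Call:
carry_out(
  plan=[
    {"rot": [0,0,0],"xyz": [-0.03,0.008,0.01],"grip": 20},
    {"rot": [0,0,0],"xyz": [-0.06,0.015,0.03],"grip": 20},
    {"rot": [0,0,0],"xyz": [-0.075,0.016,0.05],"grip": 20},
    {"rot": [0,0,0],"xyz": [-0.075,0.016,0.08],"grip": 20},
    {"rot": [0,0,0],"xyz": [-0.075,0.016,0.11],"grip": 20},
    {"rot": [0,0,0],"xyz": [-0.075,0.016,0.13],"grip": 20},
    {"rot": [0,0,0],"xyz": [-0.075,0.016,0.14],"grip": 20},
    {"rot": [0,0,0],"xyz": [-0.075,0.016,0.14],"grip": 20},
  ],
)

```text
clock: 6.97
tool_pos: [0.6046, 0.2633, 0.0737]
eef_rot: [-0.068, 0.998, -0.002, -0.003]
contact_force: [-1.3, 0.5, 0.5]
opening: 0.922
finger_force: 0.0
```

```bash
python3 d.py .605 .267 .0185;  python3 - <<'E'
from h import *
t=r.snapshot('top')[:,:,::-1];s=r.snapshot('side')[:,:,::-1]
a=cv2.resize(t[150:230,160:260],(400,320),interpolation=2)
b=cv2.resize(s[190:300,220:360],(400,314),interpolation=2)
c=np.zeros((320,800,3),np.uint8);c[:,:400]=a;c[:314,400:]=b;cv2.imwrite('pics/grasp.png',c)
E
```

```text
t 6.97 p [0.6046 0.2633 0.0737] yaw of y 97.85 z [-0.0059 -0.004  -1.    ] f [-1.3   0.48  0.52] open 0.922
delta tool [-0.0013  0.0038  0.0551]
```

View pics/grasp.png

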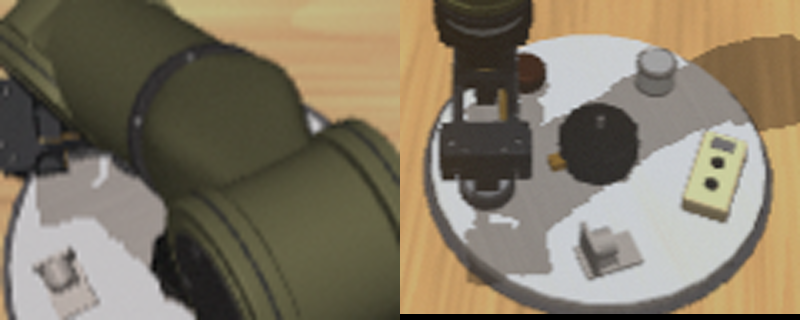

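The fingers straddle the cell at side crop (485,190) and clear their neighbours. I'll go down.

Call:
carry_out(
  plan=[
    {"rot": [0,0,0],"xyz": [-0.001,0.002,0.015],"grip": 20},
    {"rot": [0,0,0],"xyz": [-0.001,0.002,0.03],"grip": 20},
    {"rot": [0,0,0],"xyz": [-0.001,0.002,0.04],"grip": 20},
    {"rot": [0,0,0],"xyz": [-0.001,0.002,0.047],"grip": 20},
    {"rot": [0,0,0],"xyz": [-0.001,0.002,0.052],"grip": 20},
    {"rot": [0,0,0],"xyz": [-0.001,0.002,0.052],"grip": 20},
    {"rot": [0,0,0],"xyz": [-0.001,0.002,0.052],"grip": 20},
  ],
)

```text
clock: 7.65
tool_pos: [0.6076, 0.2676, 0.0243]
eef_rot: [-0.069, 0.998, -0.0, -0.0]
contact_force: [1.0, -0.3, 1.1]
opening: 0.922
finger_force: 0.0
```

```bash
python3 d.py .605 .267 .0185
```

```text
t 7.65 p [0.6076 0.2676 0.0243] yaw of y 97.86 z [-3.e-04 -1.e-04 -1.e+00] f [ 1.   -0.3   1.06] open 0.922
delta tool [ 0.0027 -0.0002  0.0058]
```

Call:
carry_out(
  plan=[
    {"rot": [0,0,0],"xyz": [0.0025,0,0.003],"grip": 20},
    {"rot": [0,0,0],"xyz": [0.0025,0,0.006],"grip": 20},
    {"rot": [0,0,0],"xyz": [0.0025,0,0.006],"grip": 20},
    {"rot": [0,0,0],"xyz": [0.0025,0,0.006],"grip": 60},
    {"rot": [0,0,0],"xyz": [0.0025,0,0.006],"grip": 80},
    {"rot": [0,0,0],"xyz": [0.0025,0,0.006],"grip": 130},
    {"rot": [0,0,0],"xyz": [0.0025,0,0.006],"grip": 130},
    {"rot": [0,0,0],"xyz": [0.0025,0,0.006],"grip": 130},
  ],
  squeeze=15,
)

```text
clock: 8.32
tool_pos: [0.6053, 0.2673, 0.0187]
eef_rot: [-0.069, 0.998, 0.0, 0.0]
contact_force: [-1.3, -0.2, -0.7]
opening: 0.571
finger_force: 0.3
```

```bash
python3 d.py .605 .267 .0185
```

```text
t 8.32 p [0.6053 0.2673 0.0187] yaw of y 97.86 z [ 3.e-04  3.e-04 -1.e+00] f [-1.26 -0.21 -0.73] open 0.571
delta tool [ 0.0003 -0.0003  0.0002]
```

Call:
carry_out(
  plan=[
    {"rot": [0,0,0],"xyz": [0,0,0],"grip": 150},
    {"rot": [0,0,0],"xyz": [0,0,0],"grip": 150},
    {"rot": [0,0,0],"xyz": [0,0,0],"grip": 150},
    {"rot": [0,0,0],"xyz": [0,0,-0.01],"grip": 150},
    {"rot": [0,0,0],"xyz": [0,0,-0.03],"grip": 150},
    {"rot": [0,0,0],"xyz": [0,0,-0.06],"grip": 150},
    {"rot": [0,0,0],"xyz": [0,0,-0.1],"grip": 150},
    {"rot": [0,0,0],"xyz": [0,0,-0.14],"grip": 150},
  ],
)

```text
clock: 8.98
tool_pos: [0.6043, 0.2668, 0.1599]
eef_rot: [-0.069, 0.998, -0.0, -0.001]
contact_force: [0.5, -0.5, -0.3]
opening: 0.558
finger_force: 15.0
```

```bash
python3 d.py .590 -.1985 .12
```

```text
t 8.98 p [0.6043 0.2668 0.1599] yaw of y 97.88 z [-1.9e-03 -8.0e-04 -1.0e+00] f [ 0.52 -0.48 -0.35] open 0.558
delta tool [ 0.0779 -0.4589  0.0403]
```

Call:
carry_out(
  plan=[
    {"rot": [0,0,0],"xyz": [0.005,-0.02,-0.02],"grip": 150},
    {"rot": [0,0,0],"xyz": [0.01,-0.05,-0.02],"grip": 150},
    {"rot": [0,0,0],"xyz": [0.015,-0.085,-0.02],"grip": 150},
    {"rot": [0,0,0],"xyz": [0.02,-0.12,-0.02],"grip": 150},
    {"rot": [0,0,0],"xyz": [0.026,-0.155,-0.02],"grip": 150},
    {"rot": [0,0,0],"xyz": [0.032,-0.19,-0.02],"grip": 150},
    {"rot": [0,0,0],"xyz": [0.038,-0.225,-0.02],"grip": 150},
    {"rot": [0,0,0],"xyz": [0.045,-0.26,-0.02],"grip": 150},
  ],
)

```text
clock: 9.65
tool_pos: [0.5959, 0.0018, 0.1793]
eef_rot: [-0.069, 0.998, -0.0, 0.0]
contact_force: [-0.0, -0.2, -0.9]
opening: 0.562
finger_force: 15.0
```

Call:
carry_out(
  plan=[
    {"rot": [0,0,0],"xyz": [0.006,-0.035,0],"grip": 150},
    {"rot": [0,0,0],"xyz": [0.012,-0.07,0],"grip": 150},
    {"rot": [0,0,0],"xyz": [0.018,-0.105,0],"grip": 150},
    {"rot": [0,0,0],"xyz": [0.024,-0.14,0],"grip": 150},
    {"rot": [0,0,0],"xyz": [0.03,-0.17,0.01],"grip": 150},
    {"rot": [0,0,0],"xyz": [0.033,-0.19,0.03],"grip": 150},
    {"rot": [0,0,0],"xyz": [0.033,-0.199,0.04],"grip": 150},
    {"rot": [0,0,0],"xyz": [0.033,-0.199,0.04],"grip": 150},
  ],
)

```text
clock: 10.32
tool_pos: [0.5886, -0.2009, 0.1364]
eef_rot: [-0.066, 0.998, -0.0, -0.002]
contact_force: [-0.1, 0.0, -0.9]
opening: 0.56
finger_force: 15.0
```

```bash
python3 d.py .590 -.1985 .12;python3 - <<'E'
from h import *
t=r.snapshot('top')[:,:,::-1];s=r.snapshot('side')[:,:,::-1]
a=cv2.resize(t[120:240,290:390],(400,480),interpolation=2)
b=cv2.resize(s[70:170,180:280],(400,400),interpolation=2)
c=np.zeros((480,800,3),np.uint8);c[:,:400]=a;c[:400,400:]=b;cv2.imwrite('pics/above.png',c)
E
```

```text
t 10.32 p [ 0.5886 -0.2009  0.1364] yaw of y 97.62 z [-4.5e-03 -7.0e-04 -1.0e+00] f [-0.09  0.   -0.88] open 0.56
delta tool [-0.0018  0.0022  0.0164]
```

View pics/above.png

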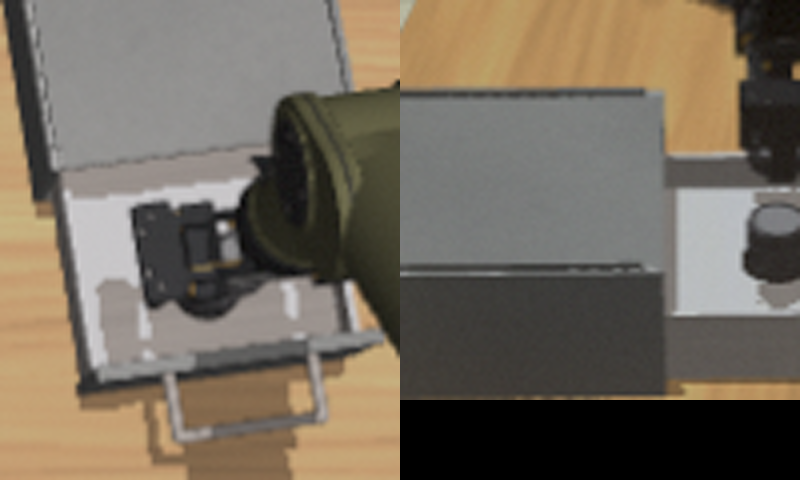

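The held cell is above the pile. In the side view the pile's light top is near crop (776,220), which is full-image (274,125) and unobstructed. I'll use it to refine the position and height.

```bash
python3 d.py .590 -.1985 .1; python3 - <<'E'
from h import *
s=r.snapshot('side')[:,:,::-1]
cv2.imwrite('pics/pile.png',cv2.resize(s[90:160,240:310],(700,700)[:2] and (560,560),interpolation=2))
g=cv2.cvtColor(s,cv2.COLOR_BGR2GRAY)[112:146,262:294]
for row in g[::1]: print(' '.join('%3d'%v for v in row))
E
```

```text
t 10.42 p [ 0.591  -0.196   0.1388] yaw of y 97.95 z [ 0.      0.0021 -1.    ] f [-0.4   0.81 -1.06] open 0.558
delta tool [ 0.0014 -0.0024  0.0388]
 86  85  86  85  85  71  49  40  40  36  31  32  30  32  34  29  37  38  54  76  86  84  87  88  87  85  87  87  74  53  47  57
 85  85  88  85  85  88  76  58  46  38  31  33  28  31  32  33  40  55  78  85  88  87  86  85  87  86  87  86  72  52  46  51
 86  88  84  85  84  86  85  87  81  57  36  34  35  33  35  31  55  78  87  87  86  87  87  87  88  88  86  87  69  48  47  49
 86  85  86  87  86  86  87  88  88  69  42  47  49  51  50  52  64  82  88  86  87  86  88  87  86  87  87  85  73  49  49  48
100  99 100  99 100  99 101 100 100  99 103 105 105 104 107 106 107 105 107 106 106 107 107 107 108 109 106 109  85  50  48  43
165 165 164 165 166 166 161 159 158 157 172 182 182 181 182 184 183 182 183 182 182 182 182 181 181 183 184 187 141  50  45  44
189 188 187 189 188 185 155 124 124 123 125 125 124 124 124 124 124 125 126 126 124 123 124 125 126 124 155 185 140  53  47  47
188 187 188 187 189 161 128 125 122 122 123 121 122 122
[... 2700 characters left out ...]
 120 121 124 124 124 125 124 125 125 125 125 125 126 115  83
187 187 188 189 188 189 187 157 122 121 123 122 121 124 124 123 124 121 121 121 124 125 124 124 127 127 124 125 126 128 125  97
189 188 189 189 189 188 188 155 121 122 124 123 123 123 126 126 123 119 122 122 124 127 124 126 127 127 124 124 125 129 130 100
188 188 188 188 187 186 187 157 120 123 123 124 121 121 124 125 122 122 121 123 125 126 125 123 125 125 126 125 126 163 188 145
187 187 187 187 189 188 188 156 120 121 121 123 121 123 124 126 124 121 122 122 123 125 125 124 127 126 125 126 123 163 188 145
187 189 188 187 188 188 189 156 125 125 123 124 123 123 125 128 127 125 124 126 125 128 128 126 128 124 126 127 127 164 189 156
```

View pics/pile.png

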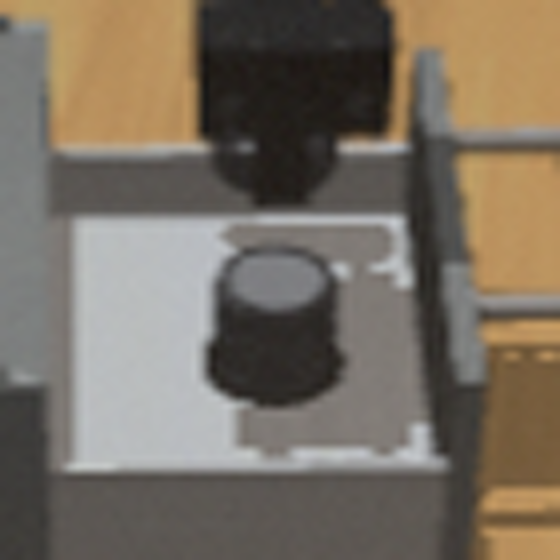

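```bash
python3 - <<'E'
from h import *
T=lambda L:(np.array(L)+.5)/4-.5+[290,120]
for z in(.056,.062,.068,.074,.08):
    print(z,'side',onz('side',[(274.2,124.7)],z)[0,:2].round(4),'w',np.linalg.norm(np.diff(onz('side',[(266.8,124.7),(281.6,124.7)],z),axis=0)).round(4),'top',onz('top',T([(217,276)]),z)[0,:2].round(4))
E
```

```text
0.056 side [ 0.5892 -0.2259] w 0.0484 top [ 0.5928 -0.2038]
0.062 side [ 0.5886 -0.2178] w 0.048 top [ 0.5917 -0.2025]
0.068 side [ 0.5881 -0.2097] w 0.0477 top [ 0.5907 -0.2012]
0.074 side [ 0.5875 -0.2017] w 0.0473 top [ 0.5897 -0.1998]
0.08 side [ 0.587  -0.1936] w 0.047 top [ 0.5887 -0.1985]
```

The two views meet at z≈0.075, inside the stated 0.056–0.083, at about (0.589, -0.199). Contact is expected at TCP z≈0.079.

Call:
carry_out(
  plan=[
    {"rot": [0,0,0],"xyz": [0.002,-0.0025,0.012],"grip": 150},
    {"rot": [0,0,0],"xyz": [0.002,-0.0025,0.024],"grip": 150},
    {"rot": [0,0,0],"xyz": [0.002,-0.0025,0.034],"grip": 150},
    {"rot": [0,0,0],"xyz": [0.002,-0.0025,0.04],"grip": 150},
    {"rot": [0,0,0],"xyz": [0.002,-0.0025,0.042],"grip": 150},
    {"rot": [0,0,0],"xyz": [0.002,-0.0025,0.042],"grip": 150},
    {"rot": [0,0,0],"xyz": [0.002,-0.0025,0.042],"grip": 150},
    {"rot": [0,0,0],"xyz": [0.002,-0.0025,0.042],"grip": 150},
  ],
)

```text
clock: 11.13
tool_pos: [0.5895, -0.2009, 0.097]
eef_rot: [-0.069, 0.998, -0.0, 0.0]
contact_force: [-0.3, -0.6, -0.5]
opening: 0.563
finger_force: 15.0
```

```bash
python3 d.py .589 -.199 .079
```

```text
t 11.13 p [ 0.5895 -0.2009  0.097 ] yaw of y 97.86 z [ 9.e-04 -1.e-04 -1.e+00] f [-0.29 -0.59 -0.53] open 0.563
delta tool [0.0003 0.0019 0.018 ]
```

Call:
carry_out(
  plan=[
    {"rot": [0,0,0],"xyz": [0,0.0015,0.004],"grip": 150},
    {"rot": [0,0,0],"xyz": [0,0.0015,0.008],"grip": 150},
    {"rot": [0,0,0],"xyz": [0,0.0015,0.01],"grip": 150},
    {"rot": [0,0,0],"xyz": [0,0.0015,0.012],"grip": 150},
    {"rot": [0,0,0],"xyz": [0,0.0015,0.013],"grip": 150},
    {"rot": [0,0,0],"xyz": [0,0.0015,0.013],"grip": 150},
    {"rot": [0,0,0],"xyz": [0,0.0015,0.013],"grip": 150},
  ],
)

```text
clock: 11.72
tool_pos: [0.5888, -0.1994, 0.0835]
eef_rot: [-0.069, 0.998, 0.0, -0.0]
contact_force: [-0.3, -0.2, -1.6]
opening: 0.558
finger_force: 15.0
```

Call:
carry_out(
  plan=[
    {"rot": [0,0,0],"xyz": [0,0,0.0005],"grip": 150},
    {"rot": [0,0,0],"xyz": [0,0,0.001],"grip": 150},
    {"rot": [0,0,0],"xyz": [0,0,0.0015],"grip": 150},
    {"rot": [0,0,0],"xyz": [0,0,0.002],"grip": 150},
  ],
)

```text
clock: 12.05
tool_pos: [0.589, -0.1994, 0.0822]
eef_rot: [-0.068, 0.998, -0.0, 0.0]
contact_force: [-1.6, -0.2, 8.7]
opening: 0.566
finger_force: 15.0
```

```bash
python3 d.py .589 -.199 .079
```

```text
t 12.05 p [ 0.589  -0.1994  0.0822] yaw of y 97.86 z [ 3.e-04 -2.e-04 -1.e+00] f [-1.63 -0.19  8.68] open 0.566
delta tool [-0.0001  0.0004  0.0032]
```

Contact shows as 8.7 N upward at TCP z=0.082. I'll ease off a little, check, then let go.

Call:
carry_out(
  plan=[
    {"rot": [0,0,0],"xyz": [0,0,-0.0004],"grip": 150},
    {"rot": [0,0,0],"xyz": [0,0,-0.0007],"grip": 150},
    {"rot": [0,0,0],"xyz": [0,0,-0.0007],"grip": 150},
  ],
  squeeze=8,
)

```text
clock: 12.3
tool_pos: [0.5889, -0.1994, 0.0823]
eef_rot: [-0.069, 0.998, 0.0, 0.0]
contact_force: [-0.4, 0.0, 0.8]
opening: 0.563
finger_force: 8.0
```

Call:
carry_out(
  plan=[
    {"rot": [0,0,0],"xyz": [0,0,0.0002],"grip": 150},
    {"rot": [0,0,0],"xyz": [0,0,0.0002],"grip": 105},
    {"rot": [0,0,0],"xyz": [0,0,0.0002],"grip": 90},
    {"rot": [0,0,0],"xyz": [0,0,0.0002],"grip": 70},
    {"rot": [0,0,0],"xyz": [0,0,0.0002],"grip": 45},
    {"rot": [0,0,0],"xyz": [0,0,0.0002],"grip": 20},
    {"rot": [0,0,0],"xyz": [0,0,0.0002],"grip": 20},
    {"rot": [0,0,0],"xyz": [0,0,0.0002],"grip": 20},
  ],
)

```text
clock: 12.97
tool_pos: [0.5889, -0.1993, 0.082]
eef_rot: [-0.069, 0.998, 0.0, 0.0]
contact_force: [-0.2, 0.2, -0.3]
opening: 0.925
finger_force: 0.0
```

```bash
python3 d.py
```

```text
t 12.97 p [ 0.5889 -0.1993  0.082 ] yaw of y 97.86 z [ 0.e+00  1.e-04 -1.e+00] f [-0.24  0.15 -0.35] open 0.925
```

Call:
carry_out(
  plan=[
    {"rot": [0,0,0],"xyz": [0,0,-0.01],"grip": 20},
    {"rot": [0,0,0],"xyz": [0,0,-0.03],"grip": 20},
    {"rot": [0,0,0],"xyz": [0,0,-0.06],"grip": 20},
    {"rot": [0,0,0],"xyz": [0,0,-0.09],"grip": 20},
    {"rot": [0,0,0],"xyz": [0.03,0,-0.11],"grip": 255},
    {"rot": [0,0,0],"xyz": [0.07,0,-0.11],"grip": 255},
    {"rot": [0,0,0],"xyz": [0.11,0,-0.11],"grip": 255},
    {"rot": [0,0,0],"xyz": [0.14,0,-0.11],"grip": 255},
  ],
)

```text
clock: 13.63
tool_pos: [0.4468, -0.2191, 0.1931]
eef_rot: [-0.068, 0.998, -0.001, -0.001]
contact_force: [-0.5, -0.8, -0.2]
opening: 0.642
finger_force: 0.0
```

Call:
carry_out(
  plan=[
    {"rot": [0,0,0],"xyz": [0.02,0,0],"grip": 255},
    {"rot": [0,0,0],"xyz": [0.02,0,0],"grip": 255},
    {"rot": [0,0,0],"xyz": [0.02,0,0],"grip": 255},
    {"rot": [0,0,0],"xyz": [0.02,0,0],"grip": 255},
  ],
)

```text
clock: 13.97
tool_pos: [0.4321, -0.2212, 0.1928]
eef_rot: [-0.069, 0.998, -0.0, 0.001]
contact_force: [0.8, -0.5, 0.3]
opening: 0.342
finger_force: 0.0
```

```bash
python3 d.py .430 -.218 .092;python3 - <<'E'
from h import *
t=r.snapshot('top')[:,:,::-1];s=r.snapshot('side')[:,:,::-1]
a=cv2.resize(t[120:240,290:390],(400,480),interpolation=2)
b=cv2.resize(s[90:160,240:310],(400,400),interpolation=2)
c=np.zeros((480,800,3),np.uint8);c[:,:400]=a;c[:400,400:]=b;cv2.imwrite('pics/placed.png',c)
E
```

```text
t 13.97 p [ 0.4321 -0.2212  0.1928] yaw of y 97.89 z [ 2.9e-03 -2.0e-04 -1.0e+00] f [ 0.77 -0.46  0.3 ] open 0.342
delta tool [0.002  0.0035 0.1008]
```

View pics/placed.png

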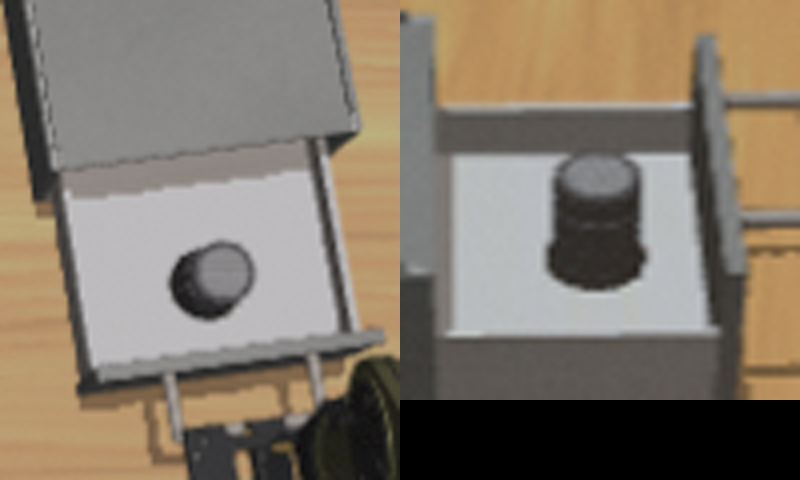

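The cell sits flat and in line on the pile, at side crop (597,180) with only a fine seam below it. I'll go down in front of the bar and push gently.

Call:
carry_out(
  plan=[
    {"rot": [0,0,0],"xyz": [0.002,0.003,0.02],"grip": 255},
    {"rot": [0,0,0],"xyz": [0.002,0.003,0.05],"grip": 255},
    {"rot": [0,0,0],"xyz": [0.002,0.003,0.075],"grip": 255},
    {"rot": [0,0,0],"xyz": [0.002,0.003,0.095],"grip": 255},
    {"rot": [0,0,0],"xyz": [0.002,0.003,0.1],"grip": 255},
    {"rot": [0,0,0],"xyz": [-0.005,0.003,0.1],"grip": 255},
    {"rot": [0,0,0],"xyz": [-0.012,0.003,0.1],"grip": 255},
    {"rot": [0,0,0],"xyz": [-0.018,0.003,0.1],"grip": 255},
  ],
)

```text
clock: 14.73
tool_pos: [0.4503, -0.2157, 0.0932]
eef_rot: [-0.069, 0.998, -0.0, 0.002]
contact_force: [0.0, 0.4, -0.4]
opening: 0.007
finger_force: 0.0
```

Call:
carry_out(
  plan=[
    {"rot": [0,0,0],"xyz": [-0.003,0,0],"grip": 255},
    {"rot": [0,0,0],"xyz": [-0.006,0,0],"grip": 255},
    {"rot": [0,0,0],"xyz": [-0.01,0,0],"grip": 255},
    {"rot": [0,0,0],"xyz": [-0.014,0,0],"grip": 255},
    {"rot": [0,0,0],"xyz": [-0.019,0,0],"grip": 255},
    {"rot": [0,0,0],"xyz": [-0.025,0,0],"grip": 255},
    {"rot": [0,0,0],"xyz": [-0.031,0,0],"grip": 255},
    {"rot": [0,0,0],"xyz": [-0.037,0,0],"grip": 255},
  ],
)

```text
clock: 15.4
tool_pos: [0.4851, -0.2109, 0.0921]
eef_rot: [-0.068, 0.998, -0.0, 0.0]
contact_force: [-1.8, -1.7, 1.9]
opening: 0.005
finger_force: 1.2
```

Call:
carry_out(
  plan=[
    {"rot": [0,0,0],"xyz": [-0.006,0,0],"grip": 255},
    {"rot": [0,0,0],"xyz": [-0.012,0,0],"grip": 255},
    {"rot": [0,0,0],"xyz": [-0.018,0,0],"grip": 255},
    {"rot": [0,0,0],"xyz": [-0.024,0,0],"grip": 255},
    {"rot": [0,0,0],"xyz": [-0.03,0,0],"grip": 255},
    {"rot": [0,0,0],"xyz": [-0.036,0,0],"grip": 255},
    {"rot": [0,0,0],"xyz": [-0.042,0,0],"grip": 255},
    {"rot": [0,0,0],"xyz": [-0.048,0,0],"grip": 255},
  ],
)

```text
clock: 16.07
tool_pos: [0.5325, -0.2043, 0.092]
eef_rot: [-0.068, 0.998, -0.0, -0.0]
contact_force: [-2.3, -3.0, 0.7]
opening: 0.004
finger_force: 1.2
```

```bash
python3 d.py .605 -.195 .092
```

```text
t 16.07 p [ 0.5325 -0.2043  0.092 ] yaw of y 97.85 z [-2.e-04 -1.e-04 -1.e+00] f [-2.34 -2.96  0.72] open 0.004
delta tool [-0.0731 -0.0007 -0.    ]
```

Call:
carry_out(
  plan=[
    {"rot": [0,0,0],"xyz": [-0.006,0,0],"grip": 255},
    {"rot": [0,0,0],"xyz": [-0.012,0,0],"grip": 255},
    {"rot": [0,0,0],"xyz": [-0.018,0,0],"grip": 255},
    {"rot": [0,0,0],"xyz": [-0.024,0,0],"grip": 255},
    {"rot": [0,0,0],"xyz": [-0.03,0,0],"grip": 255},
    {"rot": [0,0,0],"xyz": [-0.036,0,0],"grip": 255},
    {"rot": [0,0,0],"xyz": [-0.042,0,0],"grip": 255},
    {"rot": [0,0,0],"xyz": [-0.047,0,0],"grip": 255},
  ],
)

```text
clock: 16.73
tool_pos: [0.5793, -0.1975, 0.092]
eef_rot: [-0.069, 0.998, 0.0, 0.0]
contact_force: [-1.3, -2.4, 0.2]
opening: 0.005
finger_force: 1.1
```

Call:
carry_out(
  plan=[
    {"rot": [0,0,0],"xyz": [-0.004,0,0],"grip": 255},
    {"rot": [0,0,0],"xyz": [-0.008,0,0],"grip": 255},
    {"rot": [0,0,0],"xyz": [-0.011,0,0],"grip": 255},
    {"rot": [0,0,0],"xyz": [-0.014,0,0],"grip": 255},
    {"rot": [0,0,0],"xyz": [-0.016,0,0],"grip": 255},
    {"rot": [0,0,0],"xyz": [-0.018,0,0],"grip": 255},
    {"rot": [0,0,0],"xyz": [-0.019,0,0],"grip": 255},
    {"rot": [0,0,0],"xyz": [-0.02,0,0],"grip": 255},
  ],
)

```text
clock: 17.4
tool_pos: [0.5983, -0.1948, 0.092]
eef_rot: [-0.069, 0.998, 0.0, -0.0]
contact_force: [-2.0, -1.0, 0.2]
opening: 0.007
finger_force: 1.0
```

Call:
carry_out(
  plan=[
    {"rot": [0,0,0],"xyz": [-0.001,0,0],"grip": 255},
    {"rot": [0,0,0],"xyz": [-0.002,0,0],"grip": 255},
    {"rot": [0,0,0],"xyz": [-0.003,0,0],"grip": 255},
    {"rot": [0,0,0],"xyz": [-0.004,0,0],"grip": 255},
  ],
)

```text
clock: 17.73
tool_pos: [0.6023, -0.1943, 0.092]
eef_rot: [-0.069, 0.998, 0.0, -0.0]
contact_force: [-1.0, -0.4, -0.4]
opening: 0.005
finger_force: 1.0
```

Call:
carry_out(
  plan=[
    {"rot": [0,0,0],"xyz": [-0.001,0,0],"grip": 255},
    {"rot": [0,0,0],"xyz": [-0.002,0,0],"grip": 255},
    {"rot": [0,0,0],"xyz": [-0.003,0,0],"grip": 255},
    {"rot": [0,0,0],"xyz": [-0.004,0,0],"grip": 255},
  ],
)

```text
clock: 18.07
tool_pos: [0.6038, -0.1941, 0.0919]
eef_rot: [-0.068, 0.998, -0.0, -0.003]
contact_force: [-9.6, 0.4, 6.5]
opening: 0.006
finger_force: 4.7
```

Call:
carry_out(
  plan=[
    {"rot": [0,0,0],"xyz": [-0.001,0,0],"grip": 255},
    {"rot": [0,0,0],"xyz": [-0.002,0,0],"grip": 255},
    {"rot": [0,0,0],"xyz": [-0.003,0,0],"grip": 255},
  ],
)

```text
clock: 18.32
tool_pos: [0.6039, -0.1941, 0.0919]
eef_rot: [-0.068, 0.998, -0.0, -0.006]
contact_force: [-15.3, 0.5, 12.8]
opening: 0.008
finger_force: 7.7
```

The drawer is against its closed stop: 0.604 as predicted, with the force rising. I'll back off and clear.

Call:
carry_out(
  plan=[
    {"rot": [0,0,0],"xyz": [0.01,0,0],"grip": 255},
    {"rot": [0,0,0],"xyz": [0.03,0,0],"grip": 255},
    {"rot": [0,0,0],"xyz": [0.05,0,0],"grip": 255},
    {"rot": [0,0,0],"xyz": [0.07,0,-0.02],"grip": 255},
    {"rot": [0,0,0],"xyz": [0.08,0,-0.06],"grip": 255},
    {"rot": [0,0,0],"xyz": [0.08,0,-0.1],"grip": 255},
    {"rot": [0,0,0],"xyz": [0.08,0,-0.12],"grip": 255},
    {"rot": [0,0,0],"xyz": [0.08,0,-0.12],"grip": 255},
  ],
)

```text
clock: 18.98
tool_pos: [0.5345, -0.2046, 0.2176]
eef_rot: [-0.069, 0.998, -0.001, 0.006]
contact_force: [0.5, -0.5, -0.1]
opening: 0.007
finger_force: 0.0
```

```bash
python3 - <<'E'
from h import *
s=r.snapshot('side')[:,:,::-1];cv2.imwrite('pics/fin.png',cv2.resize(s[70:310,150:370],(550,600),interpolation=2))
E
```

```text
(no output)
```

View pics/fin.png

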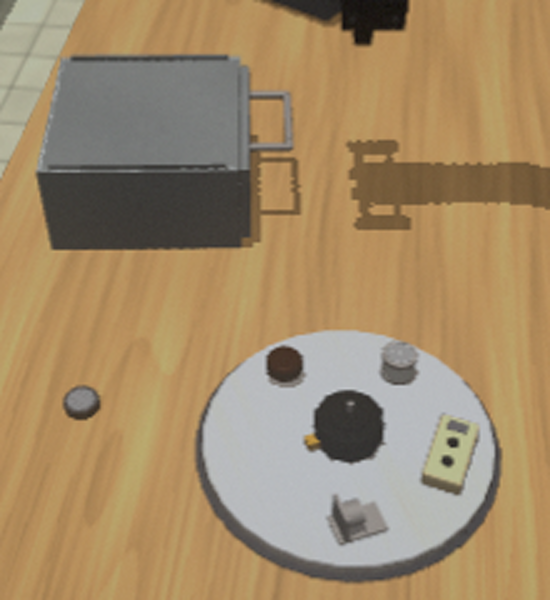

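The last picture shows the drawer shut flush, its panel tight against the carcass at (245,150). The arm is clear, and the knob (285,365), loupe (399,362), remote (450,455) and bracket (355,520) are still in place. I'm handing the job in.

```bash
python3 -c "
from plant import r
print(r.finish_job())"
```

```text
the job is handed in; nothing more can be done
None
```

The job is handed in: the lens cell is on the pile, the drawer is shut and the other turntable things are still in place, but I viewed 11 pictures, one over the limit of 10.

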